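# Switch the ball feeder to the other chute

### The arm

A 6-joint arm with a two-finger parallel gripper is mounted at the origin on the work surface. World frame = base frame: x ahead of the robot, y to its left, z up, the work surface at z = 0. Lengths are in m, angles in rad, forces in N, time in s.
With the tool pointing down it reaches from about 0.275 to 0.875 m from the base axis. Payload 12.5 kg.
Tool frame: the origin (TCP) lies between the finger pads; the fingertips stand 25 mm ahead of it and the grasp point (between the pads) lies 6 mm ahead of it; z points along the fingers, y is the line along which they close (so a half turn about z gives the same grasp; the last joint's range is limited). The gripper opens to 85 mm and grips with 20 to 120 N. Pads are 22 mm wide; open, the fingers measure 114 mm over their backs; the gripper's body (76 mm by 85 mm) begins 54 mm behind the grasp point. The pads swing forward as they close: fully open they stand 13 mm farther back than shut.
Start: joints at [1.245, 0.351, 1.652, -0, 1.139, -0.085], TCP at [0.131, 0.534, 0.256] pointing down, gripper open.
Joint ranges: [-2.75, 2.75], [-0.79, 2.1], [0.01, 2.65], [-1.57, 4.71], [0.07, 3.14], [-2.87, 2.87]. Speed limits (rad/s): [2.22, 2.22, 2.79, 3.14, 3.14, 3.14].

### API

Orientations are given as [roll, pitch, yaw] about the fixed x, y, z axes, in that order (R = Rz(yaw) Ry(pitch) Rx(roll)).
In Python, from station import bot gives the robot as it stands.
- The arm moves only by the tool step_arm, never from a script. Its argument "targets" is a list of rows, each a list of 7 numbers: the shift along the world's x, y, z in mm, then the turn, a rotation vector about the world's x, y, z in rad, then the opening in per cent of the stroke, from 0 (shut) to 100 (fully open). In form: [[x, y, z, wx, wy, wz, jaw], ...]. A call has 1 to 5 rows; each row is the pose to reach, as a shift and turn from the pose commanded when the call began; what a row does not reach only later rows make up. A row lasts 1/12 s, in which the tool goes at most 41.7 mm and 7.16 degrees, less where a joint would pass 70% of its speed; a pose out of reach is approached as far as the arm can. A call with a gripper value outside its range is refused whole. The fingers move at their own pace and stop on an object; "force" is the grip in N (left out, the last holds). Time passes only in rows, so rows that repeat a pose let the fingers close. It gives the time, the measured TCP pose, the force, the opening and the grip force at its end, in the units of the state.
- bot.sense(): the state, without advancing time (a new reading comes with each control period).
- bot.grab_frame(name): name is "scene" or "top" or "wrist"; returns the picture (384x512x3 uint8, red, green, blue); there is no depth.
- bot.get_calibration(name): a dict with "fx", "fy", "cx", "cy" (pixels), "rvec" (rotation vector, rad) and "tvec" (3), from world to camera coordinates, as OpenCV has them. Camera axes: x right, y down, z forward; pixel columns grow to the right and rows downward; lengths in m; the calibration is good to about 2 mm. A picture is of the moment at which its call begins: read the wrist's pose just before it. get_calibration takes no time and is no camera call; for the wrist camera it gives the pose at the moment of the call.
- bot.finish_job(): hands the job in; it is judged then, once.
The state is a dict: "time_s": time; "joint_positions": joint angles; "qd": joint speeds; "joint_torque": joint torques, N m; "eef_pos": TCP position; "orientation": TCP orientation; "wrist_force": force on the tool from outside, world axes, zero at the start; "moment": the same for the moment, N m; "width": finger opening in m; "gripper_force": force on a finger pad.
Only numpy, scipy, OpenCV 4.12 (cv2) and the standard library are available. Lean on these libraries where they do the work, as an engineer would, in place of code of your own. Each camera call takes 0.05 s, during which the arm holds its last target. There are 200 camera calls.

### The job

The seesaw gate of the ball feeder is leaning towards the wrong tray. With your fingertips, press down its raised end so that it rocks over its pivot and leans fully the other way, then push the feed lane's stop slide open, towards the robot's left, so that all three balls run down the other chute and come to rest in that tray. Do not touch the balls yourself, and leave the goods lying around the feeder where they are.

Things in the scene. Friction and masses are not known exactly. Their poses are not given: they have to be found in the camera images.
- feeder: Counter-top ball feeder, fixed to the counter, plywood base 660 mm wide (y), 295 mm deep, 8 mm thick. Origin: on the counter, straight below the middle of the seesaw gate. x points away from the robot along the feed lane, y to the left, z up. Chutes lead from both ends of the gate to two open grey trays.
- lane_mouth (a point): Middle of the feed lane's floor at its lower end, 26 mm from the gate's middle, 138 mm above the counter. The lane is an aluminium channel along the feeder's x, 40 mm wide overall, walls 28 mm high, rising over 179 mm to a closed far end (wall tops 203 mm above the counter).
- gate_pivot (a point): Middle of the seesaw gate, on its pivot, 104 mm above the counter. The gate is a steel trough 220 mm long (y), 48 mm wide, with a crest plate 70 mm wide at its middle on the robot's side, its top 174 mm above the counter. Top-heavy: it rests on either stop, starts on one or the other, and once pressed past level falls to the other stop by itself; under 3 N on a pad tips it.
- gate (a joint): Lean of the seesaw gate in rad about the feeder's x axis; stops at -0.25 and +0.25. Positive: left end up, right end down, balls run to the RIGHT tray. Negative: right end up, left end down, balls run to the LEFT tray.
- pad_left (a point): Middle of the top of the gate's left press pad, a black rubber pad about 50 mm (x) by 40 mm (y), 5 mm thick, sticking out towards the robot from the left end of the gate, 100 mm from the pivot axis, its middle 50 mm towards the robot from the gate's middle. Its top is about 135 mm above the counter when raised, about 85 mm when down.
- pad_right (a point): The same at the right end of the gate (feeder's -y side).
- stop (a joint): Travel of the stop slide in m along the feeder's +y (to the left): 0 shut (its blade blocks the feed lane), 0.045 fully open. The lane is clear for balls beyond 0.032. It moves with about 1.2 N of friction and stays where it is left.
- stop_knob (a point): Middle of the top face of the stop slide's knob, an upright black block 24 mm (x) by 24 mm (y) and 32 mm high, standing on a steel plate (22 by 60 mm, 5 mm thick) above the feed lane. The knob's top is about 219 mm above the counter, its foot 187 mm. Push its right-hand (-y) face towards the left to open.
- tray_left (a point): Middle of the inner floor of the left tray, 12 mm above the counter; inside about 112 by 112 mm, walls 65 to 83 mm above the counter (38 mm where the chute enters).
- tray_right (a point): The same for the right tray.
- ball1_center (a point): Centre of a plain steel ball, 25 mm diameter, 64 g, number 1 in the queue in the feed lane behind the stop slide.
- ball2_center (a point): Centre of a plain steel ball, 25 mm diameter, 64 g, number 2 in the queue in the feed lane behind the stop slide.
- ball3_center (a point): Centre of a plain steel ball, 25 mm diameter, 64 g, number 3 in the queue in the feed lane behind the stop slide.
- pipe_tee: Bystander, loose: grey plastic pipe tee lying flat, 130 mm long, 50 mm thick; left of the feed lane. Origin: centre of its underside.
- paint_tin: Bystander, loose: small paint tin, 66 mm wide, 90 mm high; right of the feed lane. Origin: centre of its underside.
- carton: Bystander, loose: small open cardboard box 70 x 90 x 60 mm; right of the tin. Origin: centre of its underside.
- oring1: Bystander, loose: white plastic ring, 40 mm across, 6 mm thick, on the robot's side of the gate. Origin: centre of its underside.
- oring2: Bystander, loose: the same, further right. Origin: centre of its underside.
- brush: Bystander, loose: paint brush lying on the robot's side of the gate, left.
- padlock: Bystander, loose: brass padlock standing, 42 mm wide, 64 mm high, left of the feed lane. Origin: centre of its underside.

How it is judged:
On the way, in this order (a step that is already met when the one before it is completed fails the run):
1. the gate is rocked over to its other side while the stop slide is still shut (distance of pad_left from where it was at the start of the episode above 0.035 m and (value of joint gate above 0.2 rad or value of joint gate below -0.2 rad) and value of joint stop below 0.012 m), for 0.2 s.
2. the stop slide is pushed open (value of joint stop above 0.03 m), for 0.1 s.
At the end, for the whole second after the job is handed in: The gate leans the opposite way to its start (more than 0.2 rad past level), the stop slide is open by more than 30 mm, and all three balls lie at rest (under 40 mm/s) inside the tray on the side to which the gate now leans (distance of pad_left from where it was at the start of the episode above 0.035 m and (value of joint gate above 0.2 rad or value of joint gate below -0.2 rad) and value of joint stop above 0.03 m and ((value of joint gate below -0.2 rad and y of ball1_center in the frame of feeder between 0.205 and 0.32 m and x of ball1_center in the frame of feeder between -0.06 and 0.06 m and z of each of ball1_center, ball2_center, ball3_center in the frame of feeder below 0.045 m and y of ball2_center in the frame of feeder between 0.205 and 0.32 m and x of ball2_center in the frame of feeder between -0.06 and 0.06 m and y of ball3_center in the frame of feeder between 0.205 and 0.32 m and x of ball3_center in the frame of feeder between -0.06 and 0.06 m) or (value of joint gate above 0.2 rad and y of ball1_center in the frame of feeder between -0.32 and -0.205 m and x of ball1_center in the frame of feeder between -0.06 and 0.06 m and z of each of ball1_center, ball2_center, ball3_center in the frame of feeder below 0.045 m and y of ball2_center in the frame of feeder between -0.32 and -0.205 m and x of ball2_center in the frame of feeder between -0.06 and 0.06 m and y of ball3_center in the frame of feeder between -0.32 and -0.205 m and x of ball3_center in the frame of feeder between -0.06 and 0.06 m)) and linear speed of each of ball1, ball2, ball3 below 0.04 m/s); the robot touches nothing.
It fails at once if the robot touches a ball (contact force between any of the fingers, the arm and ball1 above 0.3 N or contact force between any of the fingers, the arm and ball2 above 0.3 N or contact force between any of the fingers, the arm and ball3 above 0.3 N).
It fails at once if a ball is lifted out of the feeder (its centre over 230 mm above the counter) (height (world z) of any of ball1_center, ball2_center, ball3_center above 0.23 m).
It fails at once if one of the goods around the feeder is moved by more than 25 mm or lifted (distance of any of pipe_tee, paint_tin, carton, oring1, oring2, brush, padlock from where it was at the start of the episode above 0.025 m).
It also fails if it takes over 48 s, if anything falls off the work surface, if the arm or the gripper's body presses on something with over 40 N, if the wrist force passes 120 N, or if a joint passes its speed limit or range.

## Working session

There is one attempt and no reset: what is moved stays moved. The work goes in short steps, Python scripts to look and compute and a tool call to move; the robot and the scene stay as the last step left them, time stands still between calls to the robot, and variables do not carry over. Pictures are saved under pics/ and viewed, at most 10 in all, crops included, and the job is handed in when it is done.

Besides the shell and the picture viewer there is one more tool, called after "Call:" by a JSON object that holds its "api" and its "payload". step_arm: Moves the arm, as the interface text tells. Its arguments: {"type":"object","properties":{"targets":{"type":"array"},"force":{"type":"number"}},"required":["targets"]}

```bash
mkdir -p pics; python3 - <<'E'
from station import bot
import cv2
for n in("scene","top"):
    cv2.imwrite(f"pics/{n}0.png",cv2.cvtColor(bot.grab_frame(n),cv2.COLOR_RGB2BGR)); print(n,bot.get_calibration(n))
s=bot.sense();print(s["eef_pos"],s["orientation"],s["time_s"])
E
```

```text
scene {'fx': 498.09647453250153, 'fy': 498.09647453250153, 'cx': 246.8863737173415, 'cy': 191.9607785737235, 'rvec': array([ 1.66487948,  2.07949547, -0.71149016]), 'tvec': array([ 0.1066473 , -0.36789743,  1.73702266])}
top {'fx': 418.98608041077995, 'fy': 418.98608041077995, 'cx': 263.54526700222857, 'cy': 192.89195280354443, 'rvec': array([ 2.14846223, -2.12707419,  0.15618438]), 'tvec': array([0.02065932, 0.58413853, 0.94135831])}
[0.13105514 0.53386897 0.25581956] [-3.14050841e+00 -9.76204157e-05  2.90076398e+00] 0.1
```

View pics/scene0.png

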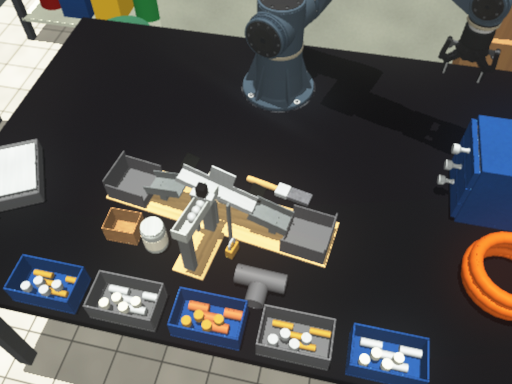

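View pics/top0.png

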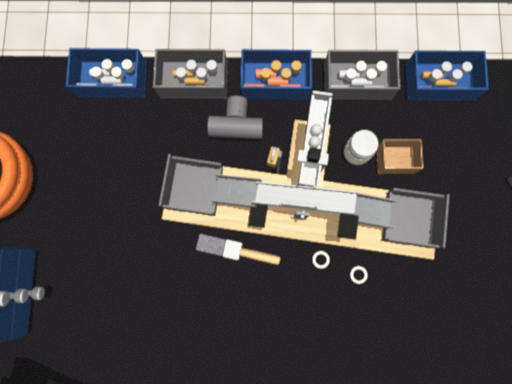

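Top view: feeder turned slightly, left tray near (190,187), right tray near (415,217), press pads near (258,215) and (347,226), knob near (314,155). I'll zoom in to see the lean and get exact pixels.

```bash
python3 - <<'E'
import cv2,numpy as np
a=cv2.imread("pics/top0.png")[75:275,150:460]; b=cv2.imread("pics/scene0.png")[140:290,95:350]
a=cv2.resize(a,None,fx=2.58,fy=2.58,interpolation=cv2.INTER_CUBIC)
cv2.imwrite("pics/ta.png",a)
cv2.imwrite("pics/sb.png",cv2.resize(b,None,fx=3,fy=3,interpolation=cv2.INTER_CUBIC))
E
```

```text
(no output)
```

View pics/ta.png

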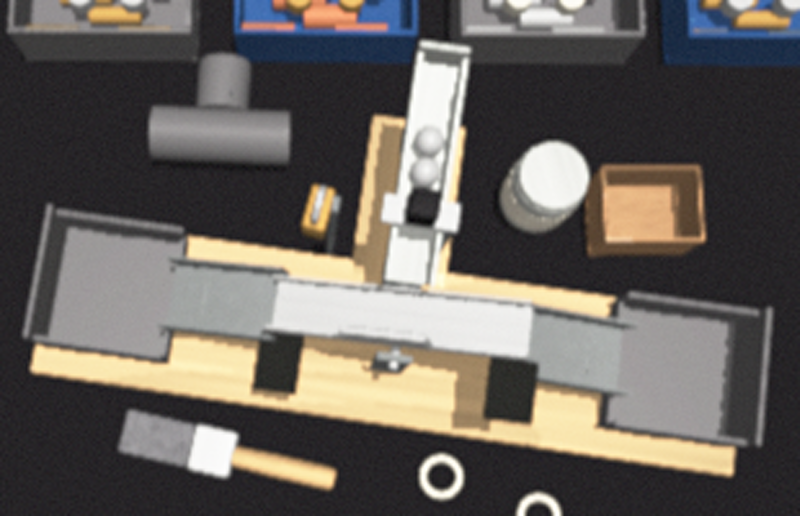

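View pics/sb.png

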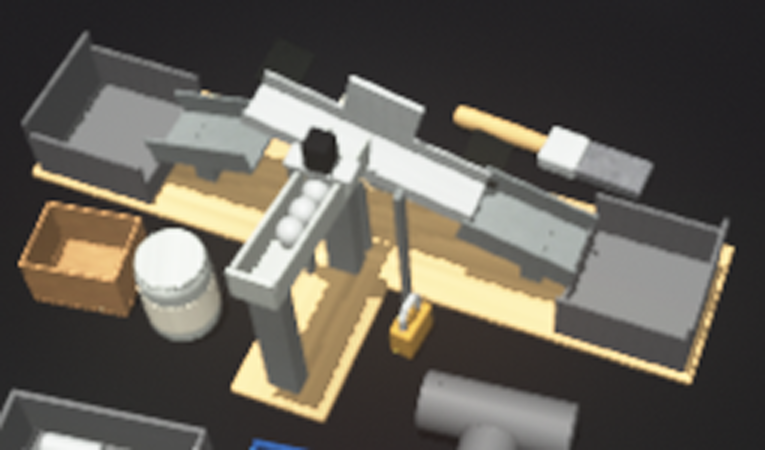

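The right pad at crop (511,390) is larger and higher than the left at (278,362), and the scene view shows the gate's right end raised. So I press pad_right; the balls are to run right. Now fitting the feeder pose.

```bash
cat > h.py <<'E'
import numpy as np,cv2
from scipy.optimize import least_squares
from station import bot
def ray(n,uv,z,c=None):
    c=c or bot.get_calibration(n);R=cv2.Rodrigues(c["rvec"])[0];t=c["tvec"]
    d=R.T@np.array([(uv[0]-c["cx"])/c["fx"],(uv[1]-c["cy"])/c["fy"],1]);o=-R.T@t
    return o+d*(z-o[2])/d[2]
E
python3 - <<'E'
from h import *
T=lambda u,v:(150+(u+.5)/2.58-.5,75+(v+.5)/2.58-.5)
S=lambda u,v:(95+u/3,140+v/3)
P={}
for n,uv,z in [("padR",(511,390),.135),("padL",(278,362),.085),("cL",(32,374),.008),("cR",(735,475),.008),("knobtop",(424,205),.219),("laneFarL",(420,42),.203),("laneFarR",(469,47),.203),("tin",(548,175),.09)]:
    P[n]=ray("top",T(*uv),z)
    print(n,P[n].round(4))
print("knob scene",ray("scene",S(321,136),.219).round(4))
c=bot.get_calibration("top");print("cam",-cv2.Rodrigues(c["rvec"])[0].T@c["tvec"])
def f(p):
    R=np.array([[np.cos(p[2]),-np.sin(p[2])],[np.sin(p[2]),np.cos(p[2])]])
    L={"padR":(-.05,-.098),"padL":(-.05,.096),"cL":(p[3],.33),"cR":(p[3],-.33)}
    return np.concatenate([R@L[k]+p[:2]-P[k][:2] for k in L])
r=least_squares(f,[.5,0,0,-.1]);print(r.x,r.fun.round(4))
th=r.x[2];R=np.array([[np.cos(th),-np.sin(th)],[np.sin(th),np.cos(th)]])
for k in P: print(k,(R.T@(P[k][:2]-r.x[:2])).round(4))
E
```

```text
padR [ 0.5013 -0.1526  0.135 ]
padL [0.5275 0.0393 0.085 ]
cL [0.5217 0.2721 0.008 ]
cR [ 0.4348 -0.3817  0.008 ]
knobtop [ 0.6348 -0.0732  0.219 ]
laneFarL [ 0.7716 -0.0729  0.203 ]
laneFarR [ 0.7678 -0.1117  0.203 ]
tin [ 0.6955 -0.1978  0.09  ]
knob scene [ 0.6346 -0.0706  0.219 ]
cam [0.43288119 0.01796765 1.01984859]
[ 0.56383555 -0.06417568 -0.13172862 -0.0860672 ] [ 0.0001 -0.0022 -0.0006 -0.0017  0.0002  0.0022  0.0003  0.0017]
padR [-0.0504 -0.0958]
padL [-0.0496  0.0978]
cL [-0.086   0.3278]
cR [-0.0862 -0.3317]
knobtop [0.0715 0.0004]
laneFarL [0.2071 0.0186]
laneFarR [ 0.2084 -0.0203]
tin [ 0.1481 -0.1152]
```

Call:
{"api": "step_arm", "payload": {"targets": [[18, -34, 8, 0, 0, 0.05, 0], [36, -69, 16, 0, 0, 0.109, 0], [54, -104, 24, 0, 0, 0.109, 0], [72, -139, 24, 0, 0, 0.109, 0], [90, -173, 24, 0, 0, 0.109, 0]]}}

```text
time_s: 0.52
eef_pos: [0.2214, 0.3594, 0.2804]
orientation: [3.141, 0.0, 3.01]
wrist_force: [0.8, -0.1, 0.8]
width: 0.0258
gripper_force: 0.0
```

Call:
{"api": "step_arm", "payload": {"targets": [[18, -34, 0, 0, 0, 0, 0], [36, -69, 0, 0, 0, 0, 0], [54, -104, 0, 0, 0, 0, 0], [72, -139, 0, 0, 0, 0, 0], [90, -173, 0, 0, 0, 0, 0]]}}

```text
time_s: 0.93
eef_pos: [0.3113, 0.1863, 0.2803]
orientation: [3.142, 0.0, 3.01]
wrist_force: [0.5, 0.4, -0.4]
width: -0.0
gripper_force: 0.0
```

Call:
{"api": "step_arm", "payload": {"targets": [[18, -34, 0, 0, 0, 0, 0], [36, -69, 0, 0, 0, 0, 0], [54, -104, 0, 0, 0, 0, 0], [72, -139, 0, 0, 0, 0, 0], [90, -173, 0, 0, 0, 0, 0]]}}

```text
time_s: 1.35
eef_pos: [0.4014, 0.013, 0.2803]
orientation: [3.142, 0.0, 3.009]
wrist_force: [1.4, 1.0, 0.3]
width: -0.0002
gripper_force: 0.0
```

Call:
{"api": "step_arm", "payload": {"targets": [[18, -34, 0, 0, 0, 0, 0], [36, -69, 0, 0, 0, 0, 0], [54, -104, 0, 0, 0, 0, 0], [72, -139, 0, 0, 0, 0, 0], [92, -174, 0, 0, 0, 0, 0]]}}

```text
time_s: 1.77
eef_pos: [0.4933, -0.1609, 0.28]
orientation: [3.141, -0.001, 3.009]
wrist_force: [0.8, 1.1, 0.4]
width: -0.0002
gripper_force: 0.0
```

Call:
{"api": "step_arm", "payload": {"targets": [[0, 1, -25, 0, 0, 0, 0], [0, 1, -50, 0, 0, 0, 0], [0, 1, -75, 0, 0, 0, 0], [0, 1, -95, 0, 0, 0, 0], [0, 1, -100, 0, 0, 0, 0]]}}

```text
time_s: 2.18
eef_pos: [0.4916, -0.1573, 0.1771]
orientation: [3.14, -0.005, 3.01]
wrist_force: [-0.4, 0.1, -0.4]
width: 0.0001
gripper_force: 0.0
```

```bash
python3 - <<'E'
from h import *
a=bot.grab_frame("top")[150:275,230:460];b=bot.grab_frame("scene")[110:260,120:350]
f=lambda a,s:cv2.resize(cv2.cvtColor(a,cv2.COLOR_RGB2BGR),s)
cv2.imwrite("pics/p1.png",np.vstack([f(a,(552,300)),f(b,(552,300))]))
E
```

```text
(no output)
```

View pics/p1.png

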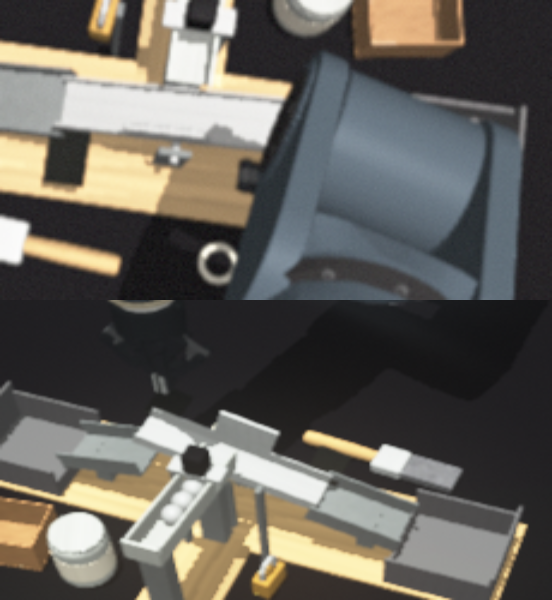

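The shut fingertips stand just above the right pad (lower half, about (160,385), pad about (175,402)), clear of the crest plate. Pressing.

Call:
{"api": "step_arm", "payload": {"targets": [[0, 0, -8, 0, 0, 0, 0], [0, 0, -16, 0, 0, 0, 0], [0, 0, -24, 0, 0, 0, 0], [0, 0, -32, 0, 0, 0, 0], [0, 0, -38, 0, 0, 0, 0]]}}

```text
time_s: 2.7
eef_pos: [0.493, -0.1578, 0.1414]
orientation: [3.141, -0.0, 3.01]
wrist_force: [0.5, -0.7, 0.1]
width: 0.0003
gripper_force: 0.0
```

Call:
{"api": "step_arm", "payload": {"targets": [[0, 0, -6, 0, 0, 0, 0], [0, 0, -12, 0, 0, 0, 0], [0, 0, -17, 0, 0, 0, 0], [0, 0, -17, 0, 0, 0, 0], [0, 0, -17, 0, 0, 0, 0]]}}

```text
time_s: 3.12
eef_pos: [0.4931, -0.1579, 0.1251]
orientation: [3.141, -0.0, 3.01]
wrist_force: [-0.1, 0.4, 0.3]
width: -0.0005
gripper_force: 0.0
```

Call:
{"api": "step_arm", "payload": {"targets": [[0, 0, 32, 0, 0, 0, 0], [0, 0, 68, 0, 0, 0, 0], [0, 0, 105, 0, 0, 0, 0], [0, 0, 135, 0, 0, 0, 0], [0, 0, 155, 0, 0, 0, 0]]}}

```text
time_s: 3.53
eef_pos: [0.4937, -0.1581, 0.2841]
orientation: [-3.14, 0.004, 3.01]
wrist_force: [-0.2, -0.4, 0.3]
width: -0.0003
gripper_force: 0.0
```

Call:
{"api": "step_arm", "payload": {"targets": [[30, 7, 0, 0, 0, 0, 0], [60, 14, 0, 0, 0, 0, 0], [90, 21, 0, 0, 0, 0, 0], [120, 30, 0, 0, 0, 0, 0], [135, 35, 0, 0, 0, 0, 0]]}}

```text
time_s: 3.95
eef_pos: [0.6305, -0.1219, 0.2804]
orientation: [3.141, 0.001, 3.01]
wrist_force: [-0.2, -0.3, -0.2]
width: -0.0
gripper_force: 0.0
```

```bash
python3 - <<'E'
from h import *
print(bot.sense()["eef_pos"])
a=bot.grab_frame("top")[120:245,230:460];b=bot.grab_frame("scene")[110:260,120:350]
f=lambda a,s:cv2.resize(cv2.cvtColor(a,cv2.COLOR_RGB2BGR),s)
cv2.imwrite("pics/p2.png",np.vstack([f(a,(552,300)),f(b,(552,300))]))
E
```

```text
[ 0.63053153 -0.12190201  0.28043893]
```

View pics/p2.png

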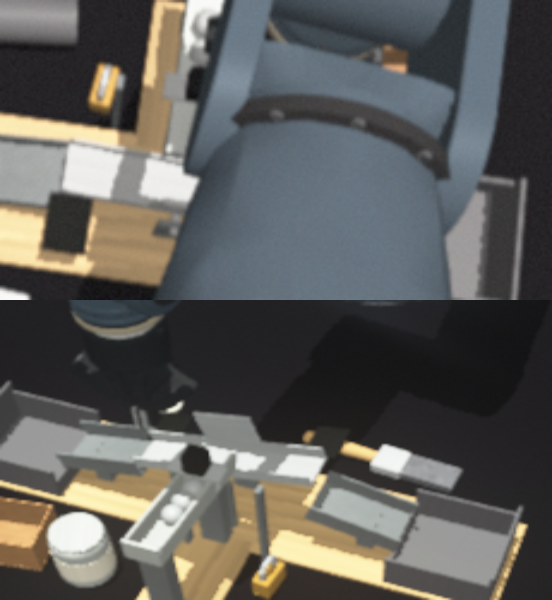

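The gate has rocked over: its left end is now up (about (300,460)), right end down, slide still shut. Lowering beside the knob.

Call:
{"api": "step_arm", "payload": {"targets": [[-1, 0, -20, 0, 0, 0, 0], [-2, 0, -40, 0, 0, 0, 0], [-2, 0, -52, 0, 0, 0, 0], [-2, 0, -57, 0, 0, 0, 0], [-2, 0, -57, 0, 0, 0, 0]]}}

```text
time_s: 4.47
eef_pos: [0.6256, -0.123, 0.2227]
orientation: [3.141, -0.001, 3.009]
wrist_force: [0.2, 0.6, 0.7]
width: 0.0001
gripper_force: 0.0
```

```bash
python3 - <<'E'
from h import *
print(bot.sense()["eef_pos"])
b=bot.grab_frame("scene")[130:260,120:290]
cv2.imwrite("pics/p3.png",cv2.resize(cv2.cvtColor(b,cv2.COLOR_RGB2BGR),(680,520)))
E
```

```text
[ 0.62556341 -0.12302823  0.22266014]
```

View pics/p3.png

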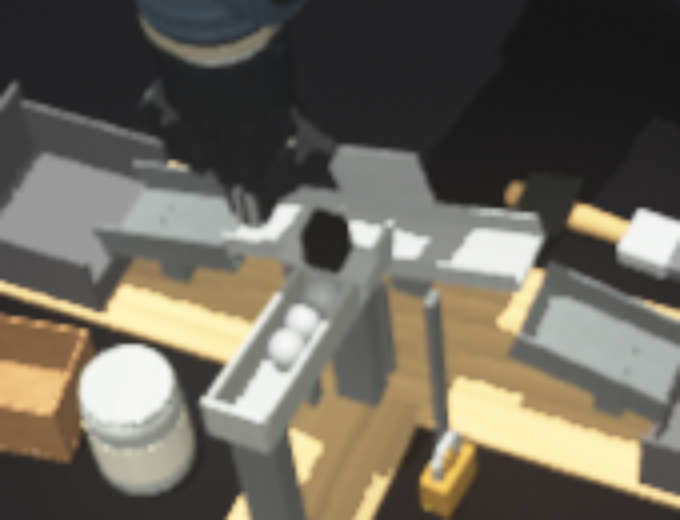

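The fingertips at (245,215) stand right of the knob (325,240), slightly above the plate. Pushing along the feeder's +y.

Call:
{"api": "step_arm", "payload": {"targets": [[1, 9, 0, 0, 0, 0, 0], [2, 18, 0, 0, 0, 0, 0], [4, 27, 0, 0, 0, 0, 0], [5, 36, 0, 0, 0, 0, 0], [6, 45, 0, 0, 0, 0, 0]]}}

```text
time_s: 4.93
eef_pos: [0.6326, -0.0768, 0.2238]
orientation: [-3.141, 0.001, 3.01]
wrist_force: [0.8, -1.0, 1.4]
width: 0.0003
gripper_force: 0.7
```

Call:
{"api": "step_arm", "payload": {"targets": [[1, 7, 0, 0, 0, 0, 0], [2, 14, 0, 0, 0, 0, 0], [3, 20, 0, 0, 0, 0, 0], [3, 21, 0, 0, 0, 0, 0], [3, 21, 0, 0, 0, 0, 0]]}}

```text
time_s: 5.35
eef_pos: [0.6351, -0.0564, 0.2232]
orientation: [3.141, -0.0, 3.01]
wrist_force: [0.5, -0.1, -0.5]
width: -0.0004
gripper_force: 0.0
```

Call:
{"api": "step_arm", "payload": {"targets": [[-1, -8, 0, 0, 0, 0, 0], [-2, -14, 0, 0, 0, 0, 0], [-2, -14, 30, 0, 0, 0, 0], [-2, -14, 65, 0, 0, 0, 0], [-30, -14, 80, 0, 0, 0, 0]]}}

```text
time_s: 5.77
eef_pos: [0.6079, -0.0723, 0.307]
orientation: [-3.141, 0.006, 3.009]
wrist_force: [2.0, -1.1, 2.1]
width: -0.0002
gripper_force: 0.0
```

Call:
{"api": "step_arm", "payload": {"targets": [[-36, 0, 0, 0, 0, 0, 0], [-72, 0, 0, 0, 0, 0, 0], [-108, 0, 0, 0, 0, 0, 0], [-144, 0, 0, 0, 0, 0, 0], [-180, 0, 0, 0, 0, 0, 0]]}}

```text
time_s: 6.18
eef_pos: [0.4232, -0.0714, 0.3031]
orientation: [-3.142, 0.0, 3.009]
wrist_force: [0.4, -0.6, 0.1]
width: -0.0002
gripper_force: 0.0
```

Call:
{"api": "step_arm", "payload": {"targets": [[-20, 20, 0, 0, 0, 0, 0], [-40, 40, 0, 0, 0, 0, 0], [-60, 60, 0, 0, 0, 0, 0], [-60, 60, 0, 0, 0, 0, 0], [-60, 60, 0, 0, 0, 0, 0]]}}

```text
time_s: 6.6
eef_pos: [0.3647, -0.0109, 0.3037]
orientation: [-3.141, 0.001, 3.01]
wrist_force: [0.4, -0.8, -0.1]
width: 0.0001
gripper_force: 0.0
```

```bash
python3 - <<'E'
from h import *
for _ in range(20): bot.grab_frame("scene")
print(bot.sense()["eef_pos"],bot.sense()["time_s"])
a=bot.grab_frame("top")[75:275,150:460];b=bot.grab_frame("scene")[140:290,95:350]
f=lambda a,s:cv2.resize(cv2.cvtColor(a,cv2.COLOR_RGB2BGR),s)
cv2.imwrite("pics/p4.png",np.vstack([f(a,(465,300)),f(b,(465,274))]))
E
```

```text
[ 0.36512898 -0.01087221  0.3033113 ] 7.6
```

View pics/p4.png

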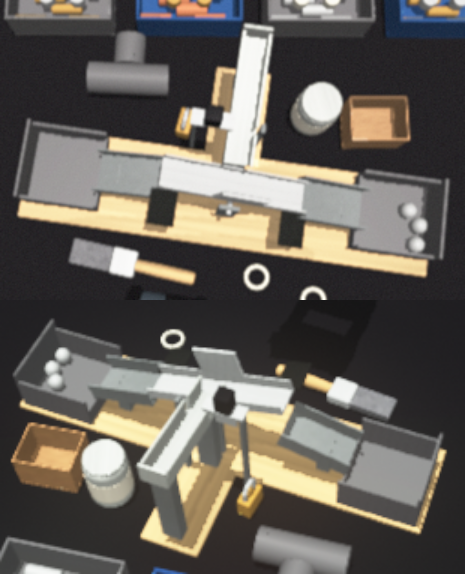

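All three balls are in the right tray (top half, (409,211), (419,226), (416,244)), the lane is empty, and the knob has moved left to (214,117). The goods look undisturbed. Next: slide travel, and whether the balls have settled.

```bash
python3 - <<'E'
from h import *
p=ray("top",(150+214/1.5,75+117/1.5),.219)[:2]-[.5638,-.0642]
th=-.1317;print("knob feeder",np.array([[np.cos(th),np.sin(th)],[-np.sin(th),np.cos(th)]])@p)
a=bot.grab_frame("top").astype(int)
for _ in range(12): b=bot.grab_frame("top").astype(int)
d=np.abs(a-b)[195:255,385:450];o=np.abs(a-b)[195:255,180:240]
print(d.max(),d.mean(),o.max(),o.mean())
E
```

```text
knob feeder [0.06795709 0.04216232]
13 1.5531623931623932 14 1.5632407407407407
```

The slide is open about 42 mm and the balls are at rest.

```bash
python3 -c "
from station import bot
print(bot.finish_job())"
```

```text
the job is handed in; nothing more can be done
None
```

I rocked the gate to the right and pushed the stop slide about 42 mm open; all three balls came to rest in the right tray, the goods look unmoved in the camera images, and the job is handed in (it returned no verdict).

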